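# Load the oilstone on the switch pin and lock the strap

## Task

Load the oilstone that lies beside the metal fixture into it: swing the strap clear of the bed to the left, then lower the stone, grey side up, flat onto the bed between the locators so that its weight holds the sensing pin down. Swing the strap back over the stone to its stop, then push the sprung stud in and turn it clockwise to its stop so that it stays locked down. Do not drop the stone into the fixture, and leave the other things where they lie.

Things in the scene. Friction and masses are not known exactly. Their poses are not given: they have to be found in the camera images.
- stone_mid (a point): Centre (half-way up) of the loose oilstone: dark grey stone 50 x 150 mm on a light beech block 62 mm wide (x), 165 mm long (y), 20 mm high; 34 mm high in all, about 0.46 kg. z is up, grey stone on top. It starts on the bench, just to the right of the fixture (another, farther right, is fixed scenery).
- bed (a point): Centre of the top face of the fixture's bed, 15 mm above the bench. Aluminium plate 260 x 215 mm, fixed. x runs from stud to strap pivot (away from the robot), y to the left, z up. Six locators 12 mm high leave 70 (x) x 173 mm (y) about this point: two a side at y = +-58 mm (24 mm long, so the sides' middles are open), one an end. The stone lies along y, either way round, its centre 17 mm above.
- pin (a joint): Brass sensing pin, 12 mm thick, upright in the bed at x = 0, y = +50 mm from the bed's centre. 0 = up, its rounded top 10 mm above the bed; 0.010 = pressed flush with the bed. Spring 0.5 N at first, 1.1 N when flush: the stone's own weight presses it flush when the stone lies flat.
- strap (a joint): Flat steel swing strap, 26 x 8 mm, top 60 mm above the bench, on an upright axis. 0 = closed: across the middle of the bed, forked end round the stud's neck, at its stop. Grows as it opens, clockwise seen from above (end going to the bed's +y); 1.75 = fully open; above 1.3 it is clear of the bed. Stays where it is left (friction, 1 N at the handle). Starts at 0 to 0.35, across the bed.
- strap_hinge (a point): Point on the strap's upright pivot axis, 56 mm above the bench, at x = +95 mm, y = 0 from the bed's centre.
- strap_handle (a point): Middle of the upright round handle pin on the strap: 16 mm diameter, 40 mm tall (from 60 to 100 mm above the bench; this point is at 82 mm), 80 mm from the pivot axis. At strap angle a it is at (95 - 80 cos a, 80 sin a) mm in the bed's x, y.
- stud_grip (a point): Centre of the wing head of the sprung quarter-turn stud, at x = -120 mm, y = 0 from the bed's centre, 104 mm above the bench when up. A steel bar 12 mm thick (this point's x), 44 mm long (its y), 28 mm tall. At the start its length lies along the bed's y. All below the wing stays lower than 70 mm, but for its 14 mm neck.
- stud_push (a joint): How far the stud is pushed in (down): 0 = up, 0.011 = fully in. Spring 3 N at first, 8 N fully in. It can turn only when pushed in 9 mm or more; turned and let go, it springs back up to about 0.007 and stays locked there.
- stud_turn (a joint): Turn of the stud, clockwise seen from above: 0 = unlocked, wing along the bed's y (while up it is blocked after about 0.07 rad; do not force it); 1.4 = turned to its stop, locked. Friction only, no spring.
- cork_block: Bystander: loose cork sanding block, 64 x 112 x 33 mm, origin under its centre.
- tape_roll: Bystander: loose roll of masking tape, 96 mm across, 24 mm high, origin under its centre.
- oak_block: Bystander: loose plain wood block, 45 x 90 x 32 mm, origin under its centre.

How it is judged:
On the way, in this order (a step that is already met when the one before it is completed fails the run):
1. the strap is swung clear of the bed (more than 1.2 rad) (value of joint strap above 1.2 rad), for 0.1 s.
2. the stone lies flat between the locators, grey side up, with the strap still clear, and holds the pin pressed 8 mm or more (value of joint pin above 0.008 m and value of joint strap above 1.2 rad and distance between stone_mid and bed below 0.024 m and angle between stone_mid's own z axis and vertical below 0.06 rad), for 0.2 s.
3. the strap is back over the stone, at its stop (under 0.06 rad), the pin still pressed (value of joint strap below 0.06 rad and value of joint pin above 0.008 m), for 0.1 s.
4. the stud is pushed in and turned (more than 1.2 rad) (value of joint stud_push above 0.005 m and value of joint stud_turn above 1.2 rad), for 0.2 s.
At the end, for the whole second after the job is handed in: The stone rests flat (0.06 rad), grey side up, lengthwise (0.15 rad) between the locators (centre within 24 mm of the bed point, 17 mm when seated), pin pressed 8 mm or more, strap closed (under 0.06 rad), stud locked: in over 5 mm, turned over 1.2 rad (all of step 3 and all of step 4 and distance between stone_mid and bed below 0.024 m and angle between stone_mid's own z axis and vertical below 0.06 rad and angle between the y axis of stone_mid and the y axis of bed, either way round below 0.15 rad and linear speed of stone below 0.02 m/s); the robot touches nothing.
It fails at once if a bystander (cork block, tape roll, wood block) moved more than 30 mm (distance of any of cork_block, tape_roll, oak_block from where it was at the start of the episode above 0.03 m).
It fails at once if the stone is dropped or thrown into the fixture (faster than 0.6 m/s within 60 mm of its place) (linear speed of stone above 0.6 m/s and distance between stone_mid and bed below 0.06 m).
It also fails if it takes over 72 s, if anything falls off the work surface, if the arm or the gripper's body presses on something with over 40 N, if the wrist force passes 120 N, or if a joint passes its speed limit or range.

## Robot

A 6-joint arm with a two-finger parallel gripper is mounted at the origin on a cart in front of the work surface, level with it; the furniture and walls round the work are solid. World frame = base frame: x ahead of the robot, y to its left, z up, the work surface at z = 0. Lengths are in m, angles in rad, forces in N, time in s.
With the tool pointing down it reaches from about 0.35 to 0.975 m from the base axis. Payload 4.9 kg.
Tool frame: the origin (TCP) lies midway between the tips of the shut fingers; the grasp point (between the pads) lies 19 mm behind it; z points along the fingers, y is the line along which they close (so a half turn about z gives the same grasp; the last joint's range is limited). The gripper opens to 85 mm and grips with 20 to 120 N. Pads are 22 mm wide; open, the fingers measure 114 mm over their backs; the gripper's body (76 mm by 85 mm) begins 54 mm behind the grasp point. The pads swing forward as they close: fully open they stand 13 mm farther back than shut.
Start: joints at [0.992, 0.053, 1.613, -0, 1.476, -0.119], TCP at [0.277, 0.56, 0.231] pointing down, gripper open.
Joint ranges: [-3.01, 3.01], [-1.01, 2.22], [0.06, 2.58], [-1.02, 4.17], [0.09, 2.62], [-3.14, 3.14]. Speed limits (rad/s): [2.57, 2.57, 3.14, 3.14, 3.14, 3.14].

## Interface

Orientations are given as a rotation vector (axis times angle).
In Python, from station import ctrl, optics, job gives the robot as it stands.
- The arm moves only by the shell command python3 -m jog 'ROWS' [OPENING] [FORCE]. ROWS is JSON, a list of rows, each a list of 2 entries, a list of its own where there are three numbers: the shift along the tool's x, y, z in m, then the turn, a rotation vector about the tool's x, y, z in rad. A call has 1 to 5 rows; each row is the pose to reach, as a shift and turn from the pose commanded when the call began, along the tool's axes at that moment; what a row does not reach only later rows make up. A row lasts 1/10 s, in which the tool goes at most 50 mm and 8.59 degrees, less where a joint would pass 70% of its speed; a pose out of reach is approached as far as the arm can. A call with a gripper value outside its range is refused whole. OPENING is the opening, from 0 (shut) to 1 (fully open), set as the call begins (- or left out, the last holds). The fingers move at their own pace and stop on an object; FORCE is the grip in N (left out, the last holds). Time passes only in rows, so rows that repeat a pose let the fingers close. It gives the time, the measured TCP pose, the force, the opening and the grip force at its end, in the units of the state.
- ctrl.get_obs(): the state, without advancing time (a new reading comes with each control period).
- optics.get_image(name): name is "side" or "top"; returns a dict with "image" (480x640x3 uint8, blue, green, red), "fx", "fy", "cx", "cy" (pixels), "rvec" (rotation vector, rad) and "tvec" (3), from world to camera coordinates, as OpenCV has them. Camera axes: x right, y down, z forward; pixel columns grow to the right and rows downward; lengths in m; the calibration is good to about 2 mm. A picture is of the moment at which its call begins. There is no depth.
- job.finish_job(): hands the job in; it is judged then, once.
The state is a dict: "t": time; "q": joint angles; "dq": joint speeds; "effort": joint torques, N m; "tool_pos": TCP position; "tool_rot": TCP orientation; "contact_force": force on the tool from outside, world axes, zero at the start; "wrist_torque": the same for the moment, N m; "opening": finger opening in m; "grip_force": force on a finger pad.
Only numpy, scipy, OpenCV 4.12 (cv2) and the standard library are available. Lean on these libraries where they do the work, as an engineer would, in place of code of your own. Each camera call takes 0.05 s, during which the arm holds its last target. There are 200 camera calls.

## Working session

There is one attempt and no reset: what is moved stays moved. The work goes in short steps, Python scripts to look and compute and a shell command to move; the robot and the scene stay as the last step left them, time stands still between calls to the robot, and variables do not carry over. Pictures are saved under pics/ and viewed, at most 11 in all, crops included, and the job is handed in when it is done.

```bash
mkdir -p pics; ls; python3 - <<'E'
from station import ctrl, optics
import cv2
for n in("top","side"):
    d=optics.get_image(n); cv2.imwrite(f"pics/{n}0.png",d["image"])
    print(n,d["fx"],d["fy"],d["cx"],d["cy"],d["rvec"],d["tvec"])
o=ctrl.get_obs(); print(o)
E
```

```text
pics
top 531.3568241248645 531.3568241248645 324.943432842735 235.8666676624756 [ 2.18681811 -2.1840521   0.06946475] [-0.05038299  0.58379755  1.20717215]
side 593.5641642454334 593.5641642454334 321.3424353018024 239.21616551202004 [ 2.17492556 -0.20961529  0.12886139] [-0.55599991  0.12620916  1.12985056]
{'t': 0.1, 'q': array([ 9.91993007e-01,  5.33302390e-02,  1.61417929e+00,  2.02717736e-05,
        1.47599469e+00, -1.19031528e-01]), 'dq': array([-0.00015075,  0.00039259, -0.00511942,  0.00062059, -0.00161809,
        0.00019787]), 'effort': array([ 3.11150379e-04, -3.94908321e+01, -3.71361136e+01, -1.08524875e-04,
        3.98825010e-03,  1.42898583e-05]), 'tool_pos': array([0.27703721, 0.55960843, 0.23014803]), 'tool_rot': array([-7.15712920e-01, -3.05828818e+00,  2.81030354e-03]), 'contact_force': array([ 0.38267045, -0.21108627, -0.22722899]), 'wrist_torque': array([0.00514831, 0.03679256, 0.01409851]), 'grip_force': 0.0, 'opening': 0.08563722865990654}
```

View pics/top0.png

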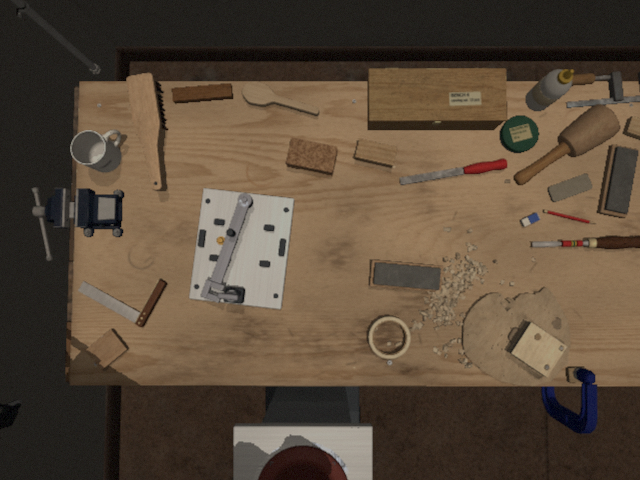

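View pics/side0.png

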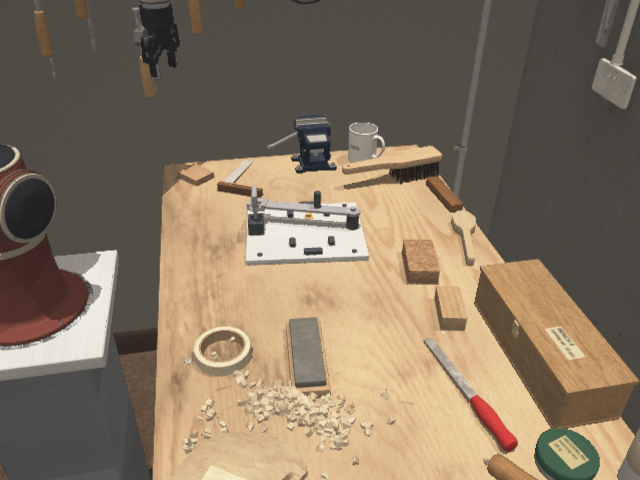

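The top view shows the plate with corners at about (204,189), (294,197), (281,307) and (191,297). The strap pivot is at (245,201), the handle at (231,233) and the wing at (230,294). The stone is at about (405,275), with the tape roll below it at (389,337). In the side view the stone is at (307,351) and the handle at (318,198).

```bash
cat > h.py <<'E'
import numpy as np, cv2
from scipy.spatial.transform import Rotation as R
from station import ctrl, optics
def cast(d,uv,z):
    Rm=R.from_rotvec(d["rvec"]).as_matrix(); c=-Rm.T@d["tvec"]
    uv=np.atleast_2d(uv).astype(float)
    r=np.c_[(uv[:,0]-d["cx"])/d["fx"],(uv[:,1]-d["cy"])/d["fy"],np.ones(len(uv))]@Rm
    return c+r*((z-c[2])/r[:,2])[:,None]
def proj(d,P):
    Rm=R.from_rotvec(d["rvec"]).as_matrix(); p=np.atleast_2d(P)@Rm.T+d["tvec"]
    return np.c_[d["fx"]*p[:,0]/p[:,2]+d["cx"],d["fy"]*p[:,1]/p[:,2]+d["cy"]]
def rect(d,mask,roi,z):
    "min-area rectangle, on plane z, of the biggest blob inside roi (u0,v0,u1,v1)"
    m=np.zeros_like(mask); u0,v0,u1,v1=roi; m[v0:v1,u0:u1]=mask[v0:v1,u0:u1]
    c=max(cv2.findContours(m,cv2.RETR_EXTERNAL,cv2.CHAIN_APPROX_NONE)[0],key=cv2.contourArea)
    P=cast(d,c[:,0],z)[:,:2]
    return cv2.minAreaRect((P*1000).astype(np.float32))
E
python3 - <<'E'
from h import *
t=optics.get_image("top"); s=optics.get_image("side")
for n,d,rp,rs in(("top",t,(180,180,305,318),(365,255,445,295)),("side",s,(240,180,375,270),(280,310,335,400))):
    hsv=cv2.cvtColor(d["image"],cv2.COLOR_BGR2HSV); S,V=hsv[...,1],hsv[...,2]
    white=((S<40)&(V>140)).astype(np.uint8)*255
    grey=((S<60)&(V<130)).astype(np.uint8)*255
    print(n,"plate",rect(d,white,rp,.015),"stone",rect(d,grey,rs,.034))
print("wing",cast(t,(230,294),.118)," pivot",cast(t,(245,201),.06),"handle",cast(t,(231,233),.1))
a=cv2.resize(t["image"][180:320,180:310],None,fx=4.2,fy=4.2,interpolation=cv2.INTER_CUBIC)
cv2.imwrite("pics/c.png",a)
E
```

```text
top plate ((552.59423828125, 106.65306091308594), (136.79727172851562, 257.1771545410156), 83.46975708007812) stone ((492.900390625, -234.88177490234375), (148.22100830078125, 48.17120361328125), 84.904296875)
side plate ((553.1607666015625, 109.46694946289062), (170.67733764648438, 258.2624816894531), 83.37484741210938) stone ((484.6326904296875, -314.7392578125), (16.407302856445312, 47.89375305175781), 78.27297973632812)
wing [[0.45413586 0.15003237 0.118     ]]  pivot [[0.65933109 0.1296655  0.06      ]] handle [[0.584415   0.15289432 0.1       ]]
```

View pics/c.png

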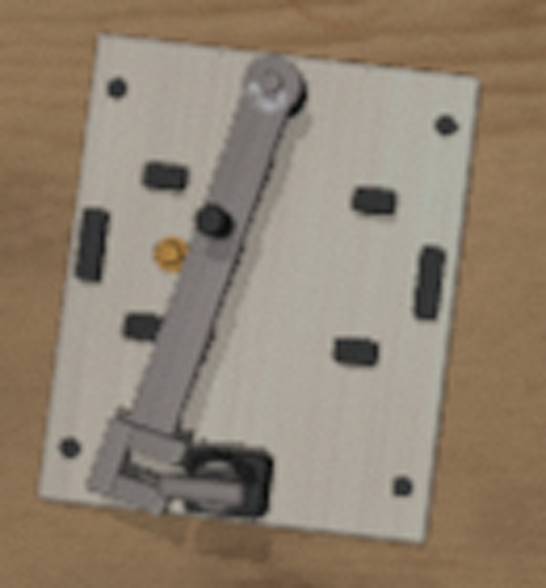

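```bash
python3 - <<'E'
from h import *
t=optics.get_image("top"); s=optics.get_image("side")
c=np.array([(100,35),(478,77),(425,540),(40,497)])/4.2+180-.4
P=cast(t,c,.015)[:,:2]; ctr=P.mean(0)
ex=(P[0]+P[1]-P[2]-P[3])/2; ey=(P[0]+P[3]-P[1]-P[2])/2
print(P.round(4),"ctr",ctr,np.hypot(*ex),np.hypot(*ey),"yaw",np.arctan2(ex[1],ex[0]),np.arctan2(-ey[0],ey[1]))
for n,u,z in(("pivot",(274,83),.06),("handle",(212,218),.1),("wing",(204,490),.118)):
    print(n,cast(t,np.array(u)/4.2+180-.4,z))
yaw=np.arctan2(ex[1],ex[0]); ux=np.array([np.cos(yaw),np.sin(yaw)])
print("pivot exp",ctr+.095*ux,"stud exp",ctr-.12*ux)
# loose stone in side view
g=cv2.cvtColor(s["image"],cv2.COLOR_BGR2HSV)
for sx in(40,60,90):
    m=((g[...,1]<sx)&(g[...,2]<150)).astype(np.uint8)*255
    m=cv2.morphologyEx(m,cv2.MORPH_CLOSE,np.ones((3,3)))
    print(rect(s,m,(284,312,332,392),.034))
print(g[350,308],g[330,308],proj(t,ctrl.get_obs()["tool_pos"]),proj(s,ctrl.get_obs()["tool_pos"]))
# tape centre & stone outline incl. block in top
h=cv2.cvtColor(t["image"],cv2.COLOR_BGR2HSV)
print("tape",cast(t,(389,337),.024))
E
```

```text
[[0.6959 0.2341]
 [0.6726 0.0239]
 [0.4176 0.0516]
 [0.4407 0.2627]] ctr [0.55670535 0.14308278] 0.2566997806217795 0.21194608759465078 yaw -0.10976975731914053 -0.1096054271757672
pivot [[0.66303119 0.13007157 0.06      ]]
handle [[0.58765013 0.15493353 0.1       ]]
wing [[0.44937565 0.15382615 0.118     ]]
pivot exp [0.65113358 0.13267558] stud exp [0.43742759 0.15622871]
((491.50201416015625, -243.87255859375), (155.89022827148438, 48.40376281738281), 84.78260803222656)
((491.7004089355469, -243.8292999267578), (157.0947265625, 49.149208068847656), 84.76100158691406)
((491.787109375, -244.724365234375), (158.86770629882812, 50.89936065673828), 84.82411193847656)
[ 20  35 132] [ 16  34 143] [[ -0.39197554 390.89578212]] [[165.50255226  77.20439419]]
tape [[ 0.35362038 -0.19539832  0.024     ]]
```

```bash
python3 - <<'E'
from h import *
t=optics.get_image("top"); s=optics.get_image("side")
f=lambda u,z:cast(t,np.array(u)/4.2+180-.4,z)[:,:2]
e=f([(92,245),(430,283)],.027); q=f([(166,176),(142,327),(374,201),(356,352)],.027)
print("bed",e.mean(0),q.mean(0),"len",np.hypot(*(e[0]-e[1])))
y=-.1097;ux=np.array([np.cos(y),np.sin(y)]); b=(e.mean(0)+q.mean(0))/2
print("pivot",b+.095*ux,"stud",b-.12*ux)
i=s["image"]; a=cv2.resize(i[175:275,235:380],None,fx=5,fy=5,interpolation=cv2.INTER_CUBIC); cv2.imwrite("pics/d.png",a)
E
```

```text
bed [0.56799664 0.14124608] [0.56808401 0.14200716] len 0.18610363490080575
pivot [0.66246928 0.13122601] stud [0.44876165 0.15476423]
```

View pics/d.png

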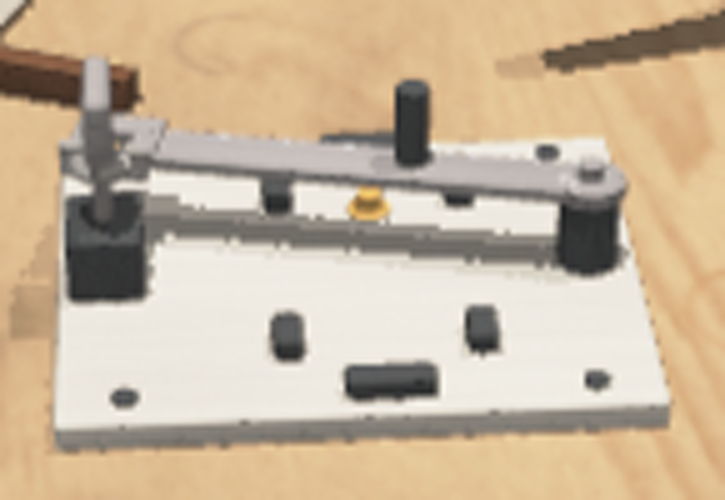

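```bash
cat >> h.py <<'E'
YB=-.11; BED=np.array([.568,.1417]); 
def b2w(x,y): c,s=np.cos(YB),np.sin(YB); return BED+np.array([c*x-s*y,s*x+c*y])
def delta(x,y,z,yaw,T=None):
    "tool-frame shift and turn to a tool-down pose with closing line at world angle yaw"
    o=ctrl.get_obs(); T=T or (o["tool_pos"],o["tool_rot"]); R0=R.from_rotvec(T[1])
    Y=np.array([np.cos(yaw),np.sin(yaw),0]); Z=np.array([0,0,-1.]); 
    R1=R.from_matrix(np.c_[np.cross(Y,Z),Y,Z]); tr=(R0.inv()*R1).as_rotvec()
    print("shift",R0.inv().apply(np.array([x,y,z])-T[0]).round(4),"turn",tr.round(3)); return ((np.array([x,y,z]),R1.as_rotvec()))
E
python3 - <<'E'
from h import *
T=delta(.587,.155,.18,.6)
h=b2w(.0175,.0155); print(h)
print("arc")
for a in np.arange(.35,1.61,.15):
    p=b2w(.095-.08*np.cos(a),.08*np.sin(a)); print(round(a,2),end=" "); delta(p[0],p[1],.07,.6,(np.r_[h,.07],T[1]))
E
```

```text
shift [-0.4573 -0.2255  0.0512] turn [-0.     0.     0.511]
[0.5870958 0.1551852]
arc
0.35 shift [ 0.0075  0.0096 -0.    ] turn [0. 0. 0.]
0.5 shift [ 0.0126  0.0204 -0.    ] turn [0. 0. 0.]
0.65 shift [0.016  0.0319 0.    ] turn [0. 0. 0.]
0.8 shift [0.0176 0.0438 0.    ] turn [0. 0. 0.]
0.95 shift [0.0174 0.0558 0.    ] turn [0. 0. 0.]
1.1 shift [0.0155 0.0676 0.    ] turn [0. 0. 0.]
1.25 shift [0.0117 0.079  0.    ] turn [0. 0. 0.]
1.4 shift [0.0064 0.0897 0.    ] turn [0. 0. 0.]
1.55 shift [-0.0005  0.0995  0.    ] turn [0. 0. 0.]
```

```bash
python3 -m jog '[[[-0.457,-0.2255,0.051],[0,0,0.511]],[[-0.457,-0.2255,0.051],[0,0,0.511]],[[-0.457,-0.2255,0.051],[0,0,0.511]],[[-0.457,-0.2255,0.051],[0,0,0.511]],[[-0.457,-0.2255,0.051],[0,0,0.511]]]' 0.5 60 | tail -3
python3 -c "
from h import *
delta(.587,.155,.18,.6)"
```

```text
contact_force: [1.1, 1.1, 0.3]
opening: 0.0428
grip_force: 0.0
shift [-0.2589  0.0141  0.0265] turn [ 0.001  0.    -0.001]
```

```bash
python3 -m jog '[[[-0.258,0.014,0.026],[0,0,0]],[[-0.258,0.014,0.026],[0,0,0]],[[-0.258,0.014,0.026],[0,0,0]],[[-0.258,0.014,0.026],[0,0,0]],[[-0.258,0.014,0.026],[0,0,0]]]' 0.4 
python3 -m jog '[[[0,0,0],[0,0,0]],[[0,0,0],[0,0,0]]]' >/dev/null
python3 -c "
from h import *
delta(.587,.155,.18,.6)"
```

```text
t: 1.4
tool_pos: [0.5808, 0.1632, 0.1815]
tool_rot: [1.466, 2.778, 0.001]
contact_force: [-0.1, 0.1, 0.5]
opening: 0.0341
grip_force: 0.0
shift [-0.0115  0.0006  0.0011] turn [-0.001 -0.001 -0.002]
```

```bash
python3 -m jog '[[[-0.0115,0.0006,0.05],[0,0,0]],[[-0.0115,0.0006,0.065],[0,0,0]],[[-0.0115,0.0006,0.065],[0,0,0]],[[-0.0115,0.0006,0.065],[0,0,0]]]' 0.4 
python3 - <<'E'
from h import *
delta(.587,.155,.07,.6)
t=optics.get_image("top")["image"][170:320,170:320]; s=optics.get_image("side")["image"][125:275,220:400]
cv2.imwrite("pics/e.png",np.hstack([cv2.resize(t,(400,400)),cv2.resize(s,(400,333))[:333] if 0 else cv2.copyMakeBorder(cv2.resize(s,(400,333)),0,67,0,0,0)]))
E
```

```text
t: 2.0
tool_pos: [0.5863, 0.1571, 0.1169]
tool_rot: [-1.464, -2.78, -0.0]
contact_force: [-0.6, -0.4, -0.0]
opening: 0.0345
grip_force: 0.0
shift [-0.0021 -0.0006  0.0469] turn [-0.    -0.     0.001]
```

View pics/e.png

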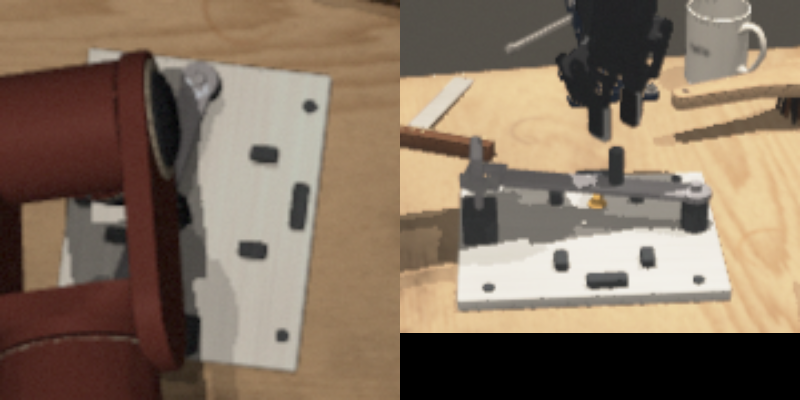

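The side view (right half) shows the finger tips at (600,130) and (632,122), evenly either side of the handle top at (616,150). I can descend.

```bash
python3 -m jog '[[[-0.002,0,0.025],[0,0,0]],[[-0.002,0,0.047],[0,0,0]],[[-0.002,0,0.047],[0,0,0]]]' 0.33
python3 -m jog '[[[0.0035,0.005,0],[0,0,0]],[[0.0075,0.01,0],[0,0,0]],[[0.0126,0.02,0],[0,0,0]],[[0.016,0.032,0],[0,0,0]],[[0.0176,0.044,0],[0,0,0]]]'
python3 -c "
from h import *
for a in (.95,1.1,1.25,1.4,1.55,1.62):
    delta(*b2w(.095-.08*np.cos(a),.08*np.sin(a)),.07,.6)"
```

```text
t: 2.4
tool_pos: [0.5863, 0.1544, 0.0678]
tool_rot: [-1.464, -2.776, 0.003]
contact_force: [-0.8, 0.3, -0.6]
opening: 0.0283
grip_force: 0.0
t: 2.9
tool_pos: [0.6151, 0.1951, 0.07]
tool_rot: [1.464, 2.779, 0.001]
contact_force: [-2.2, -0.2, 1.3]
opening: 0.0286
grip_force: 0.8
shift [0.0003 0.0101 0.    ] turn [0.001 0.    0.001]
shift [-0.0017  0.0219  0.    ] turn [0.001 0.    0.001]
shift [-0.0054  0.0333  0.0001] turn [0.001 0.    0.001]
shift [-0.0108  0.0441  0.0001] turn [0.001 0.    0.001]
shift [-0.0177  0.0539  0.0001] turn [0.001 0.    0.001]
shift [-0.0214  0.058   0.0001] turn [0.001 0.    0.001]
```

```bash
python3 -m jog '[[[0,0.012,0],[0,0,0]],[[-0.0017,0.022,0],[0,0,0]],[[-0.0054,0.0335,0],[0,0,0]],[[-0.011,0.044,0],[0,0,0]],[[-0.0177,0.054,0],[0,0,0]]]'
python3 -m jog '[[[-0.007,0.007,0],[0,0,0]],[[-0.009,0.009,0],[0,0,0]],[[-0.009,0.009,0],[0,0,0]]]'
python3 -m jog '[[[0,0,-0.05],[0,0,0]],[[0,0,-0.1],[0,0,0]],[[0,0,-0.1],[0,0,0]],[[0,0,-0.1],[0,0,0]]]'
python3 -c "
from h import *
delta(.5,-.05,.2,-.09);delta(.492,-.235,.15,-.09)"
```

```text
t: 3.4
tool_pos: [0.6699, 0.2098, 0.0691]
tool_rot: [1.466, 2.779, 0.0]
contact_force: [-1.6, 1.4, 0.1]
opening: 0.0284
grip_force: 0.6
t: 3.7
tool_pos: [0.6822, 0.2068, 0.0695]
tool_rot: [1.466, 2.778, 0.001]
contact_force: [-0.1, 0.2, 0.3]
opening: 0.028
grip_force: 0.0
t: 4.1
tool_pos: [0.6826, 0.2074, 0.1726]
tool_rot: [1.464, 2.775, 0.005]
contact_force: [-0.6, 0.1, -0.2]
opening: 0.0284
grip_force: 0.0
shift [-0.1094 -0.2959 -0.0286] turn [0.006 0.    0.69 ]
shift [-0.2575 -0.4072  0.0212] turn [0.006 0.    0.69 ]
```

```bash
python3 -m jog '[[[-0.2575,-0.407,0.02],[0.006,0,0.69]],[[-0.2575,-0.407,0.02],[0.006,0,0.69]],[[-0.2575,-0.407,0.02],[0.006,0,0.69]],[[-0.2575,-0.407,0.02],[0.006,0,0.69]],[[-0.2575,-0.407,0.02],[0.006,0,0.69]]]' 1 60
python3 -c "
from h import *
delta(.492,-.235,.15,-.09)"
```

```text
t: 4.6
tool_pos: [0.58, -0.0235, 0.1565]
tool_rot: [-2.32, -2.111, 0.012]
contact_force: [0.7, -0.8, 0.3]
opening: 0.0851
grip_force: 0.0
shift [-0.2188 -0.0677  0.0075] turn [-0.009  0.002 -0.004]
```

```bash
python3 -m jog '[[[-0.219,-0.068,0.007],[0,0,0]],[[-0.219,-0.068,0.007],[0,0,0]],[[-0.219,-0.068,0.007],[0,0,0]],[[-0.219,-0.068,0.007],[0,0,0]],[[-0.219,-0.068,0.007],[0,0,0]]]' 
python3 -m jog '[[[0,0,0],[0,0,0]],[[0,0,0],[0,0,0]]]' >/dev/null
python3 - <<'E'
from h import *
o=ctrl.get_obs(); print(o["tool_pos"],R.from_rotvec(o["tool_rot"]).as_matrix().round(3))
delta(.492,-.235,.06,-.09)
t=optics.get_image("top"); h=t["image"][175:295,175:295]
s=optics.get_image("side")["image"][250:430,210:410]
cv2.imwrite("pics/f.png",np.hstack([cv2.resize(h,(360,360)),cv2.resize(s,(400,360))]))
E
```

```text
t: 5.1
tool_pos: [0.4923, -0.2362, 0.1505]
tool_rot: [-2.317, -2.112, 0.011]
contact_force: [-0.1, -0.2, -0.6]
opening: 0.0852
grip_force: 0.0
[ 0.49393599 -0.23393469  0.15101484] [[ 0.091  0.996 -0.008]
 [ 0.996 -0.091  0.001]
 [-0.    -0.008 -1.   ]]
shift [-0.0012 -0.0011  0.091 ] turn [-0.008  0.    -0.002]
```

View pics/f.png

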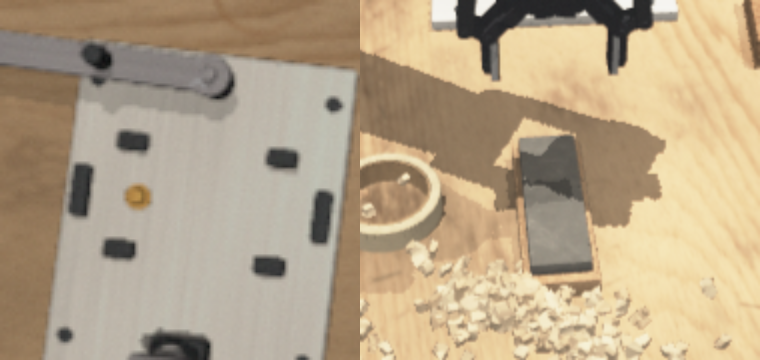

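Left half: the strap is fully clear of the bed, and the locators are visible with ends at (81,190) and (322,217) and sides at (134,141), (119,248), (282,158) and (268,266). Right half: the fingers stand over the stone, one on each side.

```bash
python3 -m jog '[[[-0.0012,-0.0011,0.05],[-0.008,0,0]],[[-0.0012,-0.0011,0.1],[-0.008,0,0]],[[-0.0012,-0.0011,0.13],[-0.008,0,0]],[[-0.0012,-0.0011,0.145],[-0.008,0,0]],[[-0.0012,-0.0011,0.145],[-0.008,0,0]]]'
python3 - <<'E'
from h import *
delta(.492,-.235,-.003,-.09)
t=optics.get_image("top"); f=lambda u,z:cast(t,np.array(u)/3+175-.33,z)[:,:2]
e=f([(81,190),(322,217)],.027); q=f([(134,141),(119,248),(282,158),(268,266)],.027)
print(e.mean(0),q.mean(0),np.arctan2(*((e[1]-e[0])*[1,-1])), f((138,193),.025), b2w(0,.05))
E
```

```text
t: 5.9
tool_pos: [0.4918, -0.2336, 0.0054]
tool_rot: [-2.316, -2.12, 0.002]
contact_force: [-0.1, -0.9, -0.4]
opening: 0.0854
grip_force: 0.0
shift [-0.0014  0.0004  0.0084] turn [-0.002 -0.     0.002]
[0.56789071 0.14102903] [0.56816914 0.14154636] -0.110339946284244 [[0.5759915  0.19005956]] [0.57348892 0.1913978 ]
```

```bash
python3 -m jog '[[[-0.0014,0,0.008],[0,0,0]],[[-0.0014,0,0.008],[0,0,0]],[[-0.0014,0,0.008],[0,0,0]]]'
python3 -m jog '[[[0,0,0],[0,0,0]],[[0,0,0],[0,0,0]],[[0,0,0],[0,0,0]],[[0,0,0],[0,0,0]],[[0,0,0],[0,0,0]]]' 0.5 60
python3 -m jog '[[[0,0,-0.01],[0,0,0]],[[0,0,-0.03],[0,0,0]],[[0,0,-0.07],[0,0,0]],[[0,0,-0.1],[0,0,0]],[[0,0,-0.1],[0,0,0]]]'
python3 -m jog '[[[0,0,0],[0,0,0]]]'
python3 - <<'E'
from h import *
s=optics.get_image("side")["image"][180:400,200:420]
cv2.imwrite("pics/g.png",cv2.resize(s,(480,480)))
delta(.568,.1415,.12,-.11)
E
```

```text
t: 6.25
tool_pos: [0.4938, -0.2376, 0.0011]
tool_rot: [2.315, 2.116, 0.001]
contact_force: [0.9, -0.4, 0.1]
opening: 0.0852
grip_force: 0.0
t: 6.75
tool_pos: [0.4939, -0.2376, 0.001]
tool_rot: [2.315, 2.116, 0.001]
contact_force: [0.9, -0.0, 5.8]
opening: 0.06
grip_force: 68.8
t: 7.25
tool_pos: [0.4951, -0.2383, 0.1046]
tool_rot: [2.311, 2.112, 0.003]
contact_force: [0.3, -0.3, -3.2]
opening: 0.0604
grip_force: 67.8
t: 7.35
tool_pos: [0.4922, -0.2364, 0.0993]
tool_rot: [2.317, 2.118, 0.0]
contact_force: [-1.2, 0.5, -4.7]
opening: 0.0603
grip_force: 67.7
shift [ 0.3827  0.0424 -0.0224] turn [-0.001  0.     0.02 ]
```

View pics/g.png

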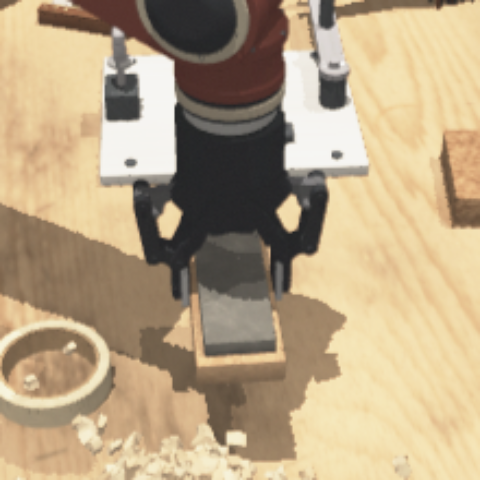

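The side view shows the stone gripped mid-length and lifted level. Its near beech edge is at about (240,365) in the crop. Next I check the grip offset along the stone using averaged readings.

```bash
python3 - <<'E'
from h import *
P=[];Q=[]
for i in range(8):
    t=optics.get_image("top"); o=ctrl.get_obs(); P.append(o["tool_pos"]); Q.append(o["q"])
P=np.array(P); print(P.mean(0),P.std(0),np.std(Q,0).max())
s=optics.get_image("side"); z=P.mean(0)[2]
h=cv2.cvtColor(s["image"],cv2.COLOR_BGR2HSV)
# column profiles along the stone's near half, rows 330-355 full image
for u in (302,308,314): print(u,[(v,*map(int,h[v,u])) for v in range(326,360,1)])
y=z+.034; print(cast(s,[(302,335),(314,335)],y))
E
```

```text
[ 0.49156694 -0.23603113  0.09779385] [0.00053473 0.0003457  0.00078237] 0.0010383988866256371
302 [(326, 19, 34, 167), (327, 21, 33, 164), (328, 19, 34, 165), (329, 20, 34, 158), (330, 20, 33, 155), (331, 21, 31, 155), (332, 21, 32, 153), (333, 21, 33, 155), (334, 20, 33, 155), (335, 21, 33, 154), (336, 19, 32, 151), (337, 21, 28, 127), (338, 19, 29, 98), (339, 19, 29, 97), (340, 21, 27, 93), (341, 19, 24, 84), (342, 15, 59, 104), (343, 15, 96, 186), (344, 18, 93, 235), (345, 18, 95, 235), (346, 17, 97, 229), (347, 15, 100, 199), (348, 14, 97, 150), (349, 16, 96, 148), (350, 15, 96, 141), (351, 15, 98, 138), (352, 14, 96, 133), (353, 15, 91, 131), (354, 16, 94, 125), (355, 15, 89, 112), (356, 15, 80, 99), (357, 16, 82, 99), (358, 16, 86, 101), (359, 15, 84, 103)]
308 [(326, 19, 30, 160), (327, 20, 32, 161), (328, 20, 33, 163), (329, 18, 35, 162), (330, 21, 32, 158), (331, 20, 32, 157), (332, 20, 35, 155), (333, 20, 36, 157), (334, 20, 34, 157), (335, 18, 32, 157), (336, 20, 31, 146), (337, 22, 26, 109), (338, 18, 31, 99), (339, 19, 30, 94), (340, 18, 30, 86), (341, 20, 29, 78), (342
[... 414 characters left out ...]
161), (329, 19, 35, 160), (330, 19, 34, 157), (331, 19, 34, 157), (332, 17, 34, 158), (333, 19, 35, 160), (334, 20, 36, 161), (335, 21, 34, 152), (336, 20, 29, 131), (337, 20, 30, 103), (338, 18, 32, 97), (339, 19, 31, 91), (340, 17, 27, 85), (341, 17, 40, 90), (342, 15, 91, 173), (343, 18, 89, 238), (344, 19, 87, 238), (345, 19, 88, 238), (346, 16, 94, 222), (347, 15, 95, 169), (348, 15, 97, 158), (349, 15, 93, 151), (350, 15, 93, 142), (351, 15, 97, 137), (352, 15, 97, 132), (353, 15, 96, 125), (354, 16, 92, 122), (355, 15, 88, 130), (356, 15, 91, 138), (357, 16, 91, 137), (358, 16, 89, 135), (359, 15, 89, 134)]
[[ 0.47367141 -0.30728543  0.13179385]
 [ 0.49133367 -0.31058847  0.13179385]]
```

```bash
python3 - <<'E'
from h import *
s=optics.get_image("side")
u=np.array([np.sin(.09),np.cos(.09)])
for (a,b),z,L in(((308,336.7),.1335,.075),((308,347.2),.1195,.0825)):
    p=cast(s,(a,b),z)[0,:2]; print(p, "centre y along stone minus tcp", ((p-[.4916,-.236])@u+L))
# bed reference from the same view: right end locator etc. before: pics/side0
i=cv2.cvtColor(cv2.imread("pics/side0.png"),cv2.COLOR_BGR2HSV)
for c in (306,310): print([(v,*map(int,i[v,c])) for v in range(376,394)])
E
```

```text
[ 0.48153623 -0.31418681] centre y along stone minus tcp -0.0037748830973651504
[ 0.4801525  -0.32185044] centre y along stone minus tcp -0.004031862353933838
[(376, 18, 34, 135), (377, 23, 33, 133), (378, 18, 34, 135), (379, 20, 34, 135), (380, 19, 32, 135), (381, 22, 30, 126), (382, 20, 31, 99), (383, 21, 30, 85), (384, 21, 31, 82), (385, 19, 28, 74), (386, 17, 46, 77), (387, 15, 92, 152), (388, 16, 99, 221), (389, 16, 99, 224), (390, 16, 99, 219), (391, 15, 101, 176), (392, 15, 97, 126), (393, 15, 93, 129)]
[(376, 22, 34, 135), (377, 21, 30, 134), (378, 20, 34, 137), (379, 18, 34, 137), (380, 20, 34, 135), (381, 19, 35, 124), (382, 21, 28, 91), (383, 20, 28, 83), (384, 15, 27, 76), (385, 21, 26, 68), (386, 15, 71, 100), (387, 15, 96, 172), (388, 16, 102, 217), (389, 16, 102, 217), (390, 15, 104, 209), (391, 15, 98, 158), (392, 16, 86, 157), (393, 17, 77, 196)]
```

```bash
python3 - <<'E'
from h import *
s=optics.get_image("side"); u=np.array([np.sin(.09),np.cos(.09)])
for (a,b),z,L in(((308,381.6),.034,.075),((308,391.3),.020,.0825)):
    print("start centre (side)", cast(s,(a,b),z)[0,:2]+u*L)
f=lambda p,z:cast(s,np.array(p)/5+[235,175]-.4,z)[0,:2]
# right end locator's top centre, right side locators' tops (d.png crop)
for n,p,e in(("end",(391,372),(0,-.0925)),("sideN",(287,325),(-.041,-.058)),("sideF",(482,318),(.041,-.058))): print(n,f(p,.027),b2w(*e))
E
```

```text
start centre (side) [ 0.48863442 -0.23833526]
start centre (side) [ 0.48795197 -0.23838088]
end [0.55808867 0.04681734] [0.55784551 0.04975906]
sideN [0.52057893 0.08853641] [0.52088066 0.08855146]
sideF [0.60411699 0.07874538] [0.60238506 0.07954964]
```

```bash
python3 -c "
from h import *
delta(*b2w(0,.0015),.12,-.11,(np.array([.4916,-.236,.098]),ctrl.get_obs()['tool_rot']))"
python3 -m jog '[[[0.05,0.005,-0.022],[0,0,0.02]],[[0.384,0.042,-0.022],[0,0,0.02]],[[0.384,0.042,-0.022],[0,0,0.02]],[[0.384,0.042,-0.022],[0,0,0.02]],[[0.384,0.042,-0.022],[0,0,0.02]]]' | head -3
python3 -c "
from h import *
delta(*b2w(0,.0015),.12,-.11)"
```

```text
shift [ 0.3845  0.0422 -0.0226] turn [0.002 0.002 0.02 ]
t: 8.45
tool_pos: [0.5413, 0.0061, 0.121]
tool_rot: [2.338, 2.093, 0.001]
shift [0.1392 0.0116 0.0008] turn [ 0.004  0.002 -0.   ]
```

```bash
python3 -m jog '[[[0.05,0.004,0],[0,0,0]],[[0.1,0.008,0],[0,0,0]],[[0.132,0.011,0],[0,0,0]],[[0.139,0.0116,0],[0,0,0]],[[0.139,0.0116,0],[0,0,0]]]' | head -3
python3 -m jog '[[[0,0,0],[0,0,0]],[[0,0,0],[0,0,0]]]' >/dev/null
cat > avg.py <<'E'
from h import *
import sys
def avg(n=8):
    P=[];V=[]
    for i in range(n):
        optics.get_image("top"); o=ctrl.get_obs(); P.append(o["tool_pos"]); V.append(R.from_rotvec(o["tool_rot"]))
    return np.mean(P,0), R.concatenate(V).mean().as_rotvec()
T=avg(); print(T[0].round(4), R.from_rotvec(T[1]).as_matrix().round(4).tolist(), ctrl.get_obs()["contact_force"].round(1))
delta(*map(float,sys.argv[1:5]),T)
E
python3 avg.py .5682 .143 .05 -.11
```

```text
t: 8.95
tool_pos: [0.5679, 0.1421, 0.1203]
tool_rot: [2.335, 2.096, -0.0]
[0.5679 0.1403 0.1204] [[0.111, 0.9938, 0.0023], [0.9938, -0.111, -0.0023], [-0.002, 0.0025, -1.0]] [-0.1  0.8 -3.2]
shift [ 0.0029 -0.0001  0.0704] turn [ 0.003  0.002 -0.001]
```

```bash
python3 -m jog '[[[0.003,0,0.03],[0.002,0.002,0]],[[0.003,0,0.06],[0.002,0.002,0]],[[0.003,0,0.076],[0.002,0.002,0]],[[0.003,0,0.076],[0.002,0.002,0]],[[0.003,0,0.076],[0.002,0.002,0]]]' | head -3
python3 avg.py .5682 .143 .013 -.11
python3 - <<'E'
from h import *
s=optics.get_image("side")["image"][170:270,235:380]; t=optics.get_image("top")["image"][175:320,180:310]
a=cv2.resize(s,(540,372),interpolation=cv2.INTER_CUBIC); b=cv2.resize(t,(260,290)); b=cv2.copyMakeBorder(b,0,82,0,0,0)
cv2.imwrite("pics/i.png",np.hstack([a,b]))
E
```

```text
t: 10.05
tool_pos: [0.5688, 0.144, 0.0449]
tool_rot: [2.34, 2.096, 0.001]
[0.5695 0.1441 0.046 ] [[0.1098, 0.994, 0.0032], [0.994, -0.1098, 0.0003], [0.0007, 0.0031, -1.0]] [-0.1  0.6 -3.1]
shift [-0.0013 -0.0013  0.033 ] turn [ 0.003 -0.001  0.   ]
```

View pics/i.png

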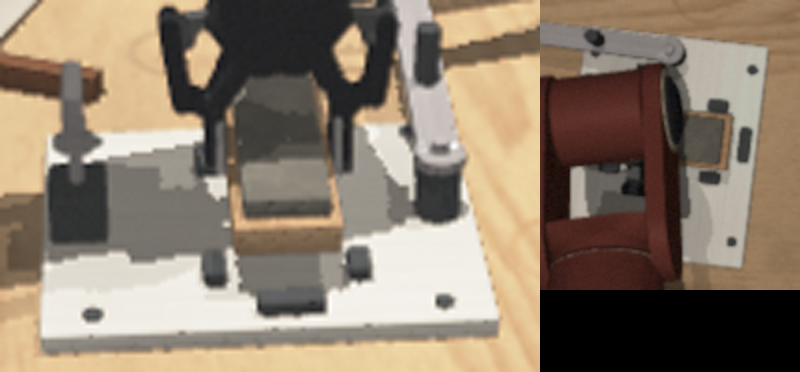

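The top view (right half) shows the stone's right end, with its beech edge at about (729,140) of the picture. The right end locator is at (745,145) and the side locators at (718,105) and (709,178), so I can measure the stone-to-locator fit there.

```bash
python3 - <<'E'
from h import *
t=optics.get_image("top"); i=t["image"].astype(int)
for v in(243,246): print(v,[(u,*i[v,u].tolist()) for u in range(265,288)])
for u in(265,268): print(u,[(v,*i[v,u].tolist()) for v in range(222,270)])
E
```

```text
243 [(265, 69, 77, 79), (266, 73, 81, 85), (267, 74, 83, 87), (268, 72, 79, 85), (269, 70, 77, 82), (270, 55, 63, 66), (271, 60, 76, 95), (272, 75, 102, 132), (273, 85, 116, 147), (274, 74, 99, 128), (275, 88, 101, 114), (276, 128, 137, 144), (277, 161, 173, 176), (278, 176, 188, 191), (279, 124, 132, 134), (280, 52, 53, 52), (281, 56, 57, 56), (282, 57, 57, 56), (283, 61, 61, 61), (284, 59, 60, 58), (285, 99, 105, 105), (286, 157, 167, 168), (287, 172, 184, 188)]
246 [(265, 70, 79, 82), (266, 68, 75, 80), (267, 70, 78, 82), (268, 72, 80, 83), (269, 72, 81, 84), (270, 54, 61, 68), (271, 68, 89, 115), (272, 83, 112, 144), (273, 81, 111, 142), (274, 64, 89, 112), (275, 105, 115, 123), (276, 138, 148, 155), (277, 163, 174, 177), (278, 154, 165, 167), (279, 98, 105, 106), (280, 54, 53, 53), (281, 59, 60, 60), (282, 58, 58, 57), (283, 61, 61, 60), (284, 53, 52, 54), (285, 127, 136, 137), (286, 170, 182, 181), (287, 164, 177, 179)]
265 [(222, 172, 184, 189), (223, 172, 185, 188), (224, 116, 124, 126), (225, 56, 56, 56), (226, 56, 56, 55), (227, 57, 58, 58), (228, 56, 56, 56), (229, 48, 46,
[... 1031 characters left out ...]
(234, 67, 82, 97), (235, 68, 76, 79), (236, 72, 81, 83), (237, 69, 77, 82), (238, 69, 79, 84), (239, 66, 75, 80), (240, 69, 76, 82), (241, 70, 78, 83), (242, 70, 78, 82), (243, 72, 79, 85), (244, 71, 80, 85), (245, 73, 82, 85), (246, 72, 80, 83), (247, 72, 82, 83), (248, 71, 79, 84), (249, 70, 78, 83), (250, 72, 80, 86), (251, 68, 77, 82), (252, 67, 76, 80), (253, 70, 77, 82), (254, 68, 76, 81), (255, 67, 75, 79), (256, 58, 67, 76), (257, 68, 90, 111), (258, 79, 108, 136), (259, 86, 106, 126), (260, 107, 116, 126), (261, 78, 81, 85), (262, 44, 43, 44), (263, 45, 46, 43), (264, 46, 47, 46), (265, 51, 53, 51), (266, 45, 46, 46), (267, 118, 126, 132), (268, 160, 172, 179), (269, 170, 182, 190)]
```

```bash
python3 - <<'E'
from h import *
t=optics.get_image("top"); c,s_=np.cos(YB),np.sin(YB)
def w2b(p): d=p-BED; return np.array([c*d[0]+s_*d[1],-s_*d[0]+c*d[1]])*1000
for n,p,z,o in(("grey end",(270.2,246.5),.082,(0,75)),("beech end",(274.2,246.5),.068,(0,82.5)),("locator",(279.3,246.5),.027,(0,86.5)),("grey far",(268.5,234.4),.082,(-25,0)),("grey near",(268.5,256.3),.082,(25,0)),("beech far",(268.5,231.8),.068,(-31,0)),("beech near",(268.5,259.5),.068,(31,0)),("loc far out",(268.5,224.5),.027,(0,0)),("loc near out",(268.5,267.2),.027,(0,0))):
    print(n,(w2b(cast(t,p,z)[0,:2])+o).round(1))
E
```

```text
grey end [-3.9  2.3]
beech end [-2.4  2.6]
locator [ 0.4 -0.8]
grey far [ -2.9 -65.8]
grey near [ -0.6 -71.5]
beech far [ -2.4 -63.5]
beech near [ -1.4 -70.8]
loc far out [ 47.9 -56.7]
loc near out [-49.4 -68.3]
```

```bash
python3 -m jog '[[[-0.0025,0.001,0.005],[0.003,0,0]],[[-0.0025,0.001,0.01],[0.003,0,0]],[[-0.0025,0.001,0.015],[0.003,0,0]],[[-0.0025,0.001,0.02],[0.003,0,0]],[[-0.0025,0.001,0.02],[0.003,0,0]]]' | head -4
python3 avg.py .5682 .1405 .013 -.11
python3 -m jog '[[[0,0,0.003],[0,0,0]],[[0,0,0.006],[0,0,0]],[[0,0,0.009],[0,0,0]],[[0,0,0.009],[0,0,0]]]' | head -4
python3 avg.py .5682 .1405 .013 -.11
```

```text
t: 11.15
tool_pos: [0.5683, 0.1412, 0.0231]
tool_rot: [-2.338, -2.094, 0.005]
contact_force: [-0.1, 0.3, -2.3]
[0.5692 0.1414 0.0244] [[0.1097, 0.994, -0.0024], [0.994, -0.1097, 0.0004], [0.0001, -0.0024, -1.0]] [-0.2  0.2 -2.4]
shift [-0.001  -0.0008  0.0114] turn [-0.002 -0.     0.   ]
t: 11.95
tool_pos: [0.5694, 0.1414, 0.0162]
tool_rot: [-2.339, -2.095, 0.003]
contact_force: [-2.9, -0.2, 3.0]
[0.5694 0.1414 0.0162] [[0.1097, 0.994, -0.002], [0.994, -0.1097, 0.0003], [0.0001, -0.002, -1.0]] [-3.8  0.4  5.8]
shift [-0.0011 -0.0011  0.0032] turn [-0.002 -0.     0.   ]
```

```bash
python3 -m jog '[[[0,0,0],[0,0,0]],[[0,0,0],[0,0,0]],[[0,0,0],[0,0,0]]]' 0.95 | tail -4
python3 -m jog '[[[0,0,-0.02],[0,0,0]],[[0,0,-0.05],[0,0,0]],[[0,0,-0.1],[0,0,0]],[[0,0,-0.13],[0,0,0]],[[0,0,-0.13],[0,0,0]]]' | head -4
python3 avg.py .673 .214 .15 .6
python3 - <<'E'
from h import *
s=optics.get_image("side")["image"][170:270,235:380]; t=optics.get_image("top")["image"][175:320,160:310]
a=cv2.resize(s,(500,345),interpolation=cv2.INTER_CUBIC); b=cv2.resize(t,(300,290)); b=cv2.copyMakeBorder(b,0,55,0,0,0)
cv2.imwrite("pics/j.png",np.hstack([a,b]))
E
```

```text
tool_rot: [-2.339, -2.095, 0.002]
contact_force: [1.4, 0.1, 0.4]
opening: 0.0812
grip_force: 0.0
t: 13.15
tool_pos: [0.5733, 0.1418, 0.1521]
tool_rot: [2.337, 2.093, 0.012]
contact_force: [0.5, 0.6, 0.9]
[0.5689 0.1412 0.1444] [[0.1098, 0.9939, -0.0038], [0.994, -0.1098, 0.0002], [-0.0003, -0.0038, -1.0]] [ 0.2  0.1 -0.3]
shift [ 0.0837  0.0955 -0.006 ] turn [-0.004 -0.001 -0.71 ]
```

View pics/j.png

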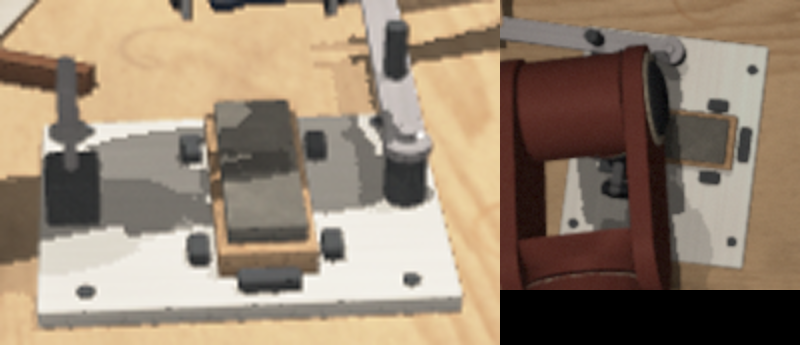

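The stone lies flat between all six locators (side view, centre at about (262,180)). The strap is still clear, with its handle at (592,37) in the top half. Next I find the handle and close the strap.

```bash
python3 - <<'E'
from h import *
t=optics.get_image("top"); g=cv2.cvtColor(t["image"],cv2.COLOR_BGR2GRAY)
r=g[183:203,196:216]; v,u=np.nonzero(r<65); print(len(u),u.mean()+196,v.mean()+183,cast(t,(u.mean()+196,v.mean()+183),.09))
for a in(1.4,1.5,1.6,1.7): print(a,b2w(.095-.08*np.cos(a),.08*np.sin(a)))
E
```

```text
68 207.60294117647058 195.23529411764707 [[0.66795735 0.20704973 0.09      ]]
1.4 [0.65756512 0.21112326]
1.5 [0.66556132 0.21120959]
1.6 [0.67352619 0.21049721]
1.7 [0.68138015 0.20899322]
```

```bash
python3 -m jog '[[[0.084,0.0955,-0.006],[-0.004,0,-0.71]],[[0.084,0.0955,-0.006],[-0.004,0,-0.71]],[[0.084,0.0955,-0.006],[-0.004,0,-0.71]],[[0.084,0.0955,-0.006],[-0.004,0,-0.71]],[[0.084,0.0955,-0.006],[-0.004,0,-0.71]]]' 0.5 | head -4
python3 -m jog '[[[0,0,0],[0,0,0]],[[0,0,0],[0,0,0]]]' >/dev/null
python3 avg.py .673 .211 .07 .6
```

```text
t: 14.2
tool_pos: [0.6741, 0.215, 0.1504]
tool_rot: [1.457, 2.783, 0.002]
contact_force: [0.2, 0.9, -1.7]
[0.6735 0.2142 0.1512] [[-0.5637, 0.826, 0.0014], [0.826, 0.5637, 0.0013], [0.0003, 0.0019, -1.0]] [-0.2  0.1 -0.1]
shift [-0.0024 -0.0024  0.0812] turn [ 0.002 -0.    -0.001]
```

```bash
python3 -m jog '[[[-0.0022,-0.0033,0.03],[0,0,0]],[[-0.0022,-0.0033,0.06],[0,0,0]],[[-0.0022,-0.0033,0.081],[0,0,0]],[[-0.0022,-0.0033,0.081],[0,0,0]],[[-0.0022,-0.0033,0.081],[0,0,0]]]' 0.42 | head -4
python3 avg.py .672 .2105 .07 .6
python3 - <<'E'
from h import *
Y=np.array([np.cos(.6),np.sin(.6),0]);Z=np.array([0,0,-1.]);r=R.from_matrix(np.c_[np.cross(Y,Z),Y,Z]).as_rotvec()
for a in (1.45,1.3,1.15,1.0,.85,.7,.55,.4,.25,.1,0,-.05):
    print(a,end=" "); delta(*b2w(.095-.08*np.cos(a),.08*np.sin(a)),.07,.6,(np.array([.672,.2105,.07]),r))
E
```

```text
t: 15.3
tool_pos: [0.6721, 0.2107, 0.0702]
tool_rot: [1.466, 2.778, 0.002]
contact_force: [-0.3, 0.4, 1.6]
[0.6732 0.211  0.072 ] [[-0.5646, 0.8253, 0.0041], [0.8253, 0.5646, 0.0018], [-0.0008, 0.0044, -1.0]] [ 0.2 -0.3  0.2]
shift [ 0.0003 -0.0013  0.002 ] turn [ 0.004  0.001 -0.   ]
1.45 shift [ 0.0065 -0.0082 -0.    ] turn [0. 0. 0.]
1.3 shift [ 0.0124 -0.0186 -0.    ] turn [0. 0. 0.]
1.15 shift [ 0.0167 -0.0298 -0.    ] turn [0. 0. 0.]
1.0 shift [ 0.0192 -0.0415 -0.    ] turn [0. 0. 0.]
0.85 shift [ 0.02   -0.0535 -0.    ] turn [0. 0. 0.]
0.7 shift [ 0.019  -0.0654 -0.    ] turn [0. 0. 0.]
0.55 shift [ 0.0162 -0.0771 -0.    ] turn [0. 0. 0.]
0.4 shift [ 0.0117 -0.0882 -0.    ] turn [0. 0. 0.]
0.25 shift [ 0.0056 -0.0985 -0.    ] turn [0. 0. 0.]
0.1 shift [-0.002  -0.1078 -0.    ] turn [0. 0. 0.]
0 shift [-0.0078 -0.1133 -0.    ] turn [0. 0. 0.]
-0.05 shift [-0.0109 -0.1158 -0.    ] turn [0. 0. 0.]
```

```bash
python3 -m jog '[[[0.0065,-0.008,0.002],[0,0,0]],[[0.0124,-0.0186,0.002],[0,0,0]],[[0.0167,-0.03,0.002],[0,0,0]],[[0.0192,-0.0415,0.002],[0,0,0]],[[0.02,-0.0535,0.002],[0,0,0]]]' 0.28 | tail -3
python3 -m jog '[[[-0.001,-0.012,0],[0,0,0]],[[-0.0038,-0.0236,0],[0,0,0]],[[-0.0083,-0.0347,0],[0,0,0]],[[-0.0144,-0.045,0],[0,0,0]],[[-0.022,-0.0543,0],[0,0,0]]]'
python3 - <<'E'
from h import *
for a in (.05,0,-.05,-.1): delta(*b2w(.095-.08*np.cos(a),.08*np.sin(a)),.07,.6)
E
```

```text
contact_force: [0.3, 2.4, -0.2]
opening: 0.024
grip_force: 0.7
t: 16.7
tool_pos: [0.5839, 0.1472, 0.0679]
tool_rot: [1.466, 2.778, 0.003]
contact_force: [1.2, 1.7, 0.7]
opening: 0.0237
grip_force: 0.7
shift [-0.0024 -0.0022 -0.0021] turn [ 0.002 -0.    -0.   ]
shift [-0.0054 -0.0049 -0.0021] turn [ 0.002 -0.    -0.   ]
shift [-0.0085 -0.0074 -0.0021] turn [ 0.002 -0.    -0.   ]
shift [-0.0117 -0.0098 -0.0021] turn [ 0.002 -0.    -0.   ]
```

```bash
python3 -m jog '[[[-0.005,-0.005,-0.001],[0,0,0]],[[-0.0085,-0.0074,-0.001],[0,0,0]],[[-0.011,-0.0095,-0.001],[0,0,0]]]'
python3 -m jog '[[[0,-0.002,0],[0,0,0]],[[0,-0.002,0],[0,0,0]]]'
python3 -m jog '[[[-0.001,-0.003,0],[0,0,0]],[[-0.001,-0.003,0],[0,0,0]]]'
```

```text
t: 17.0
tool_pos: [0.5833, 0.134, 0.0691]
tool_rot: [1.467, 2.777, 0.007]
contact_force: [3.2, 7.8, -2.0]
opening: 0.0237
grip_force: 3.5
t: 17.2
tool_pos: [0.5834, 0.134, 0.0692]
tool_rot: [1.464, 2.774, 0.012]
contact_force: [8.8, 6.5, -5.5]
opening: 0.0243
grip_force: 5.2
t: 17.4
tool_pos: [0.5833, 0.1339, 0.0692]
tool_rot: [1.463, 2.772, 0.023]
contact_force: [17.1, 13.8, -13.1]
opening: 0.0239
grip_force: 10.9
```

```bash
python3 -m jog '[[[0.002,0.006,0],[0,0,0]],[[0.002,0.006,0],[0,0,0]]]' 0.4 | tail -3
python3 -m jog '[[[0,0,-0.04],[0,0,0]],[[0,0,-0.08],[0,0,0]],[[0,0,-0.1],[0,0,0]],[[0,0,-0.1],[0,0,0]]]' | tail -3
python3 avg.py .449 .1545 .16 -.11
```

```text
contact_force: [-0.5, 0.0, 0.8]
opening: 0.034
grip_force: 0.0
contact_force: [0.8, 0.7, 0.6]
opening: 0.0341
grip_force: 0.0
[0.5821 0.1348 0.1676] [[-0.5645, 0.8254, -0.0008], [0.8254, 0.5645, 0.0009], [0.0012, -0.0002, -1.0]] [-0.5 -0.1  0.4]
shift [ 0.0914 -0.0987  0.0077] turn [-0.001 -0.001  0.71 ]
```

```bash
python3 -m jog '[[[0.0914,-0.0987,0.0077],[0,0,0.71]],[[0.0914,-0.0987,0.0077],[0,0,0.71]],[[0.0914,-0.0987,0.0077],[0,0,0.71]],[[0.0914,-0.0987,0.0077],[0,0,0.71]],[[0.0914,-0.0987,0.0077],[0,0,0.71]]]' 0.5| tail -3
python3 -m jog '[[[0,0,0],[0,0,0]],[[0,0,0],[0,0,0]]]' | tail -3
python3 avg.py .449 .1545 .093 -.11
python3 - <<'E'
from h import *
S=optics.get_image("side"); s=S["image"][145:275,225:400]; t=optics.get_image("top")["image"][175:320,160:310]
p=np.r_[b2w(-.12,0),.118]; print(proj(S,p))
a=cv2.resize(s,(525,390),interpolation=cv2.INTER_CUBIC); b=cv2.resize(t,(270,261)); b=cv2.copyMakeBorder(b,0,129,0,0,0)
cv2.imwrite("pics/k.png",np.hstack([a,b]))
E
```

```text
contact_force: [-0.6, -0.4, 0.1]
opening: 0.0427
grip_force: 0.0
contact_force: [-0.4, 0.7, 0.9]
opening: 0.0427
grip_force: 0.0
[0.4499 0.1547 0.1609] [[0.109, 0.994, 0.001], [0.994, -0.109, 0.0012], [0.0013, 0.0009, -1.0]] [ 0.1 -0.1  0.4]
shift [-0.0004 -0.0009  0.0679] turn [ 0.001 -0.001  0.001]
[[253.06313994 190.41678199]]
```

View pics/k.png

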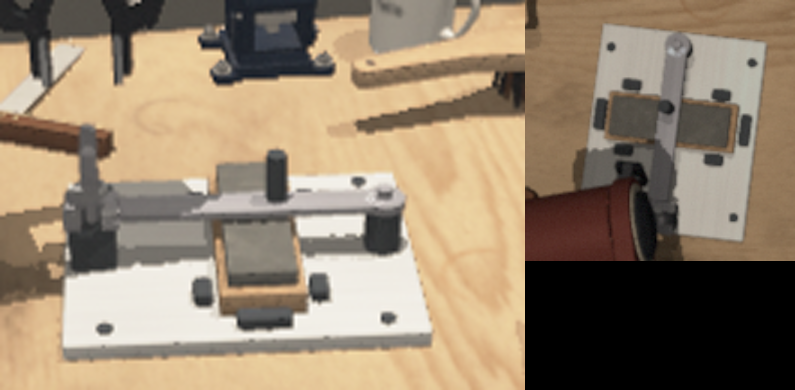

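The strap is closed over the stone with its fork at the stud neck. The fingers at (43,80) and (122,80) straddle the wing at (88,130).

```bash
python3 -m jog '[[[0,-0.001,0.03],[0,0,0]],[[0,-0.001,0.06],[0,0,0]],[[0,-0.001,0.067],[0,0,0]],[[0,-0.001,0.067],[0,0,0]],[[0,-0.001,0.067],[0,0,0]]]' 0.4| tail -3
python3 -m jog '[[[0,0,0],[0,0,0]],[[0,0,0],[0,0,0]],[[0,0,0],[0,0,0]],[[0,0,0],[0,0,0]]]' 0 50
python3 avg.py .449 .1545 .093 -.11
```

```text
contact_force: [0.2, 0.2, 0.6]
opening: 0.0341
grip_force: 0.0
t: 20.5
tool_pos: [0.4502, 0.1552, 0.0954]
tool_rot: [2.339, 2.095, 0.008]
contact_force: [2.1, 0.3, 3.5]
opening: 0.0104
grip_force: 52.3
[0.4501 0.1551 0.095 ] [[0.1099, 0.9939, 0.0045], [0.9939, -0.1099, 0.0018], [0.0023, 0.0043, -1.0]] [4.7 0.9 1.7]
shift [-0.0008 -0.001   0.002 ] turn [ 0.004 -0.002 -0.   ]
```

```bash
python3 -m jog '[[[0,0,0.004],[0,0,0]],[[0,0,0.008],[0,0,0]],[[0,0,0.011],[0,0,0]],[[0,0,0.012],[0,0,0]],[[0,0,0.012],[0,0,0]]]'
python3 avg.py .449 .1545 .083 -.11
```

```text
t: 21.4
tool_pos: [0.4504, 0.1552, 0.0848]
tool_rot: [2.339, 2.095, 0.006]
contact_force: [-0.6, -0.2, 17.8]
opening: 0.0111
grip_force: 54.4
[0.4504 0.1552 0.0848] [[0.1097, 0.994, 0.0037], [0.994, -0.1097, 0.0015], [0.0019, 0.0035, -1.0]] [-0.3 -0.  16.2]
shift [-0.0009 -0.0013  0.0018] turn [ 0.004 -0.002  0.   ]
```

```bash
python3 -m jog '[[[0,0,0],[0,0,0.14]],[[0,0,0],[0,0,0.28]],[[0,0,0],[0,0,0.42]],[[0,0,0],[0,0,0.56]],[[0,0,0],[0,0,0.7]]]'
python3 -c "
from station import ctrl
print(ctrl.get_obs()['wrist_torque'])"
```

```text
t: 22.3
tool_pos: [0.4506, 0.1551, 0.0849]
tool_rot: [2.92, 1.159, 0.007]
contact_force: [0.7, -1.7, 16.0]
opening: 0.0107
grip_force: 54.3
[-0.21604486 -0.05242093  0.03729953]
```

```bash
python3 -m jog '[[[0,0,0],[0,0,0.14]],[[0,0,0],[0,0,0.28]],[[0,0,0],[0,0,0.42]],[[0,0,0],[0,0,0.56]],[[0,0,0],[0,0,0.66]]]'
python3 -m jog '[[[0,0,0],[0,0,0.05]],[[0,0,0],[0,0,0.05]],[[0,0,0],[0,0,0.05]]]'
python3 -c "
from station import ctrl
from h import *
o=ctrl.get_obs();Y=R.from_rotvec(o['tool_rot']).as_matrix()[:,1]
print(o['wrist_torque'],'turned',-.11-np.arctan2(Y[1],Y[0]))"
```

```text
t: 22.8
tool_pos: [0.4506, 0.155, 0.0848]
tool_rot: [-3.137, -0.152, -0.007]
contact_force: [-0.1, -1.1, 16.7]
opening: 0.0107
grip_force: 54.3
t: 23.1
tool_pos: [0.4506, 0.155, 0.0848]
tool_rot: [-3.14, -0.081, -0.007]
contact_force: [0.2, -0.5, 15.9]
opening: 0.011
grip_force: 54.3
[-0.28112509 -0.04728636  0.21217816] turned 1.4091232513040903
```

```bash
python3 -m jog '[[[0,0,-0.004],[0,0,0]],[[0,0,-0.004],[0,0,0]]]' | tail -3
python3 -m jog '[[[0,0,0],[0,0,0]],[[0,0,0],[0,0,0]],[[0,0,0],[0,0,0]]]' 0.45 | tail -3
python3 -m jog '[[[0,0,-0.05],[0,0,0]],[[0,0,-0.1],[0,0,0]],[[0,0,-0.15],[0,0,0]],[[0,0,-0.15],[0,0,0]]]' | tail -3
python3 -m jog '[[[-0.06,0.05,0],[0,0,0]],[[-0.06,0.05,0],[0,0,0]],[[-0.06,0.05,0],[0,0,0]]]' | head -3
python3 - <<'E'
from h import *
s=optics.get_image("side")["image"][145:275,225:400]; t=optics.get_image("top")["image"][175:320,160:310]
a=cv2.resize(s,(525,390),interpolation=cv2.INTER_CUBIC); b=cv2.resize(t,(270,261)); b=cv2.copyMakeBorder(b,0,129,0,0,0)
cv2.imwrite("pics/l.png",np.hstack([a,b]))
E
```

```text
contact_force: [5.2, -0.8, 5.8]
opening: 0.0105
grip_force: 52.8
contact_force: [0.0, -0.2, 0.6]
opening: 0.0381
grip_force: 0.0
contact_force: [1.5, 0.4, 0.4]
opening: 0.0385
grip_force: 0.0
t: 24.3
tool_pos: [0.3891, 0.1006, 0.234]
tool_rot: [-3.14, -0.077, 0.003]
```

View pics/l.png

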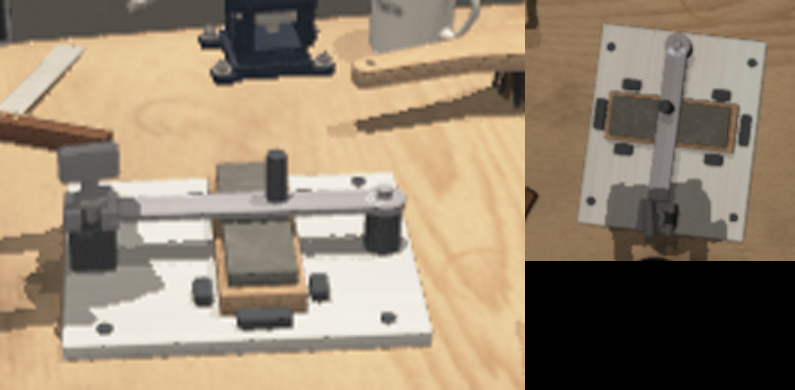

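The wing at (88,162) is turned crosswise and sits lower than before. The strap is closed, the stone is seated, and the gripper is clear.

```bash
python3 -m jog '[[[0,0,0],[0,0,0]],[[0,0,0],[0,0,0]]]' | head -2; python3 -c "
from station import job
print(job.finish_job())"
```

```text
t: 24.6
tool_pos: [0.3915, 0.1022, 0.2356]
the job is handed in; nothing more can be done
None
```

I handed the job in at about 25 s, and the hand-in returned no verdict: the last pictures show the stone seated flat between the locators, the strap closed over it and the stud turned about 1.41 rad to its stop, but I could not read the pin directly.

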